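# Set the saw's length stop and butt the board against it

### The arm

A 6-joint arm with a two-finger parallel gripper is mounted at the origin on the work surface. World frame = base frame: x ahead of the robot, y to its left, z up, the work surface at z = 0. Lengths are in m, angles in rad, forces in N, time in s.
With the tool pointing down it reaches from about 0.325 to 0.9 m from the base axis. Payload 6.1 kg.
Tool frame: the origin (TCP) lies midway between the tips of the shut fingers; the grasp point (between the pads) lies 19 mm behind it; z points along the fingers, y is the line along which they close (so a half turn about z gives the same grasp; the last joint's range is limited). The gripper opens to 85 mm and grips with 20 to 120 N. Pads are 22 mm wide; open, the fingers measure 114 mm over their backs; the gripper's body (76 mm by 85 mm) begins 54 mm behind the grasp point. The pads swing forward as they close: fully open they stand 13 mm farther back than shut.
Start: joints at [1.044, 0.22, 1.526, -0, 1.395, -0.126], TCP at [0.244, 0.575, 0.231] pointing down, gripper open.
Joint ranges: [-2.98, 2.98], [-0.91, 2.08], [0.09, 2.57], [-1.24, 4.39], [0.2, 2.65], [-2.68, 2.68]. Speed limits (rad/s): [2.57, 2.57, 3.01, 3.14, 3.14, 3.14].

### API

Orientations are given as [roll, pitch, yaw] about the fixed x, y, z axes, in that order (R = Rz(yaw) Ry(pitch) Rx(roll)).
In Python, from cell import sensors, read_camera, calibration, manip, cut_out, landmark_of gives the robot as it stands. The module is installed in compiled form; this text tells all that it offers.
- The arm moves only by the tool step_arm, never from a script. Its argument "targets" is a list of rows, each a list of 7 numbers: the shift along the tool's x, y, z in cm, then the turn, a rotation vector about the tool's x, y, z in degrees, then the finger opening in cm, from 0 to 8.54. A call has exactly 5 rows; each row shifts and turns the commanded pose from where the row before left it, along the tool's axes as they then stand; what a row does not reach is not made up. A row lasts 1/10 s, in which the tool goes at most 50 mm and 8.59 degrees, less where a joint would pass 70% of its speed; a pose out of reach is approached as far as the arm can. A call with a gripper value outside its range is refused whole. The fingers move at their own pace and stop on an object; "squeeze" is the grip in N (left out, the last holds). Time passes only in rows, so rows that do not move let the fingers close, or fill a call up. It gives the time, the measured TCP pose, the force, the opening and the grip force at its end, in the units of the state.
- sensors.get_state(): the state, without advancing time (a new reading comes with each control period).
- read_camera(name): name is "scene" or "side" or "wrist"; returns the picture (420x560x3 uint8, red, green, blue); there is no depth.
- calibration(name): a dict with "camera_matrix" (3x3 intrinsics, pixels), "k1" (the pictures are not rectified: a ray, as slopes to the right and down, at radius r is drawn at 1 + k1 r^2 times it, then the intrinsics apply), "eye" and "attitude" of the camera in the world; the wrist camera has in their place "tool_from_camera" (4x4, takes a point from camera to tool coordinates, whose origin is the TCP and whose axes are the flange's). Camera axes: x right, y down, z forward; pixel columns grow to the right and rows downward; lengths in m; the calibration is good to about 2 mm. A picture is of the moment at which its call begins: read the wrist's pose just before it. calibration takes no time and is no camera call.
- manip.hand_in(): hands the job in; it is judged then, once.
Trained networks look in the newest picture that a camera, given by its name, has taken for a name from the list of things; names that differ only in an ending like _2 or _b are one class to them, and where a whole thing is asked for, a point or a joint stands for the part that bears it (a point fixed in the world has none). Each returns a list of dicts, best first, with "confidence" (0 to 1); they miss things now and then, are a little off and sometimes report something else, mostly with a low value. They report only what shows in the picture. A call takes as long as a camera call. They do not tell look-alikes from the thing itself.
- cut_out(camera, query): "mask" (420x560 bool, what is visible of it) and "box" ([left, top, right, bottom] as shares, 0 to 1, of the picture: columns of its width, rows of its height, round what is visible of it).
- landmark_of(camera, query): "centre" ([row, column] as shares, 0 to 1, of the picture: columns of its width, rows of its height: a listed point, or the origin of a listed thing).
The state is a dict: "time_s": time; "joint_positions": joint angles; "joint_vel": joint speeds; "effort": joint torques, N m; "ee_pos": TCP position; "tcp_rot": TCP orientation; "contact_force": force on the tool from outside, world axes, zero at the start; "torque": the same for the moment, N m; "grip_width": opening from 0.0 (shut) to 1.0 (fully open); "grip_force": force on a finger pad.
Only numpy, scipy, OpenCV 4.12 (cv2) and the standard library are available. Lean on these libraries where they do the work, as an engineer would, in place of code of your own. Each camera call takes 0.05 s, during which the arm holds its last target. There are 200 camera calls.

### The job

Get the saw's length jig ready for a cut: push the stop along its rail until its spring plunger clicks into the notch of the red clip (not the blue one), then push the pine board along its lane until its end is up against the stop, which must stay in the red notch. Only push with the fingers, do not ram, grip or lift anything, and leave the glue bottle, offcut and hammer alone.

Things in the scene. Friction and masses are not known exactly. Their poses are not given: they have to be found in the camera images.
- rail: Fixed length-stop jig: dark base plate 165 x 540 x 4 mm with an aluminium bar along its own y, 30 mm wide, top 24 mm above the bench. Origin on the bench under the bar's centre line; jig reaches from y = -300 to +240 mm; z up; +x points away from the robot (yaw within 0.2 rad). Board lane on the bar's +x side, clips on its -x side.
- lane (a point): Point on the lane's floor at rail x = 41, y = 0, z = 6 mm (axes as the rail's). The lane is 52 mm wide (rail x = 15 to 67 mm), its floor 6 mm above the bench, between the bar (24 mm high) and a guide strip (rail x = 67 to 80 mm, 18 mm high); both ends are open.
- stop: Steel stop sliding on the bar, axes as the rail's. Starts at rail y = 160 to 200 mm, beyond both clips; can travel to rail y = -60 mm. Origin over the bar's centre line, at mid length in y, 26 mm above the bench. 40 mm long in y, x = -47 to +69 mm, body top 46 mm above the bench, orange push tab on top; a black pointer at its y = 0 sticks out to -x. Drag 2 N plus 15 N per m/s.
- plunger_tower (a point): Top of the stop's brass plunger tower, 16 mm across, at stop x = -30, y = 0, 68 mm above the bench. Its spring plunger rides over the clips: a push to -y rises to about 10 N on the ramp, then falls away as the stop jumps about 6 mm ahead into the notch. Pushing on to -y takes it out again at about 8 to 11 N in all; towards +y the notch holds at least 15 N.
- stop_tab (a point): Centre of the +y face of the orange push tab. The tab is 50 mm wide in x, 16 mm thick in y, and stands from 46 to 86 mm above the bench; this point is 66 mm above the bench, at stop x = 8, y = +20 mm. The face is flush with the stop's +y side.
- stop_face (a point): Point on the stop's flat -y face, over the middle of the lane, 26 mm above the bench, where the board's end comes to rest; at stop y = -20 mm. The face spans 10 to 46 mm above the bench.
- red_clip: Fixed red clip at rail x = -30 mm, axes as the rail's; a 26 mm wide tongue to -x carries a white line at the notch. Origin on the bench below the notch: the stop is in it when its origin has the same rail y (pointer over line). Crests 22 mm above the bench, at y = +5 to +8 and -10 to -12 mm; ramps end at y = +24 and -28 mm. Red may come first or second on the stop's way.
- blue_clip: Fixed blue clip of the same shape as the red one: the wrong notch. If it comes first the stop must be pushed on through it. The two notches lie 55 to 120 mm apart along the rail.
- board: Loose pine board 45 mm (x) x 140 mm (y) x 38 mm high, 0.1 to 0.2 kg, in the lane on the -y side of both clips, with 1 to 6 mm of play sideways. Origin at the centre of its underside (6 mm above the bench), y along the lane. It starts 40 to 205 mm short of the stop's face once that is set.
- board_front (a point): Centre of the board's +y end, the end that must meet the stop (26 mm above the bench; top edge 44 mm).
- board_back (a point): Centre of the board's -y end, where it can be pushed (26 mm above the bench; top edge 44 mm).
- glue: Bystander: white glue bottle 52 mm across, 130 mm high, standing beyond the lane; origin at the centre of its underside.
- offcut: Bystander: stepped pine offcut 60 x 100 x 60 mm standing beyond the lane; origin at the centre of its underside.
- hammer: Bystander: hammer 280 mm long lying beyond the others; origin under its middle.
Not all that is in view belongs to the job. Leave any orange or purple look-alike of the board alone.

How it is judged:
By the outcome, as a careful person would: the job done as asked, in the order asked, and still so for the second after the job is handed in, with the robot touching nothing.
It also fails if it takes over 54 s, if anything falls off the work surface, if the arm or the gripper's body presses on something with over 40 N, if the wrist force passes 120 N, or if a joint passes its speed limit or range.

## Working session

There is one attempt and no reset: what is moved stays moved. The work goes in short steps, Python scripts to look and compute and a tool call to move; the robot and the scene stay as the last step left them, time stands still between calls to the robot, and variables do not carry over. Pictures are saved under pics/ and viewed, at most 10 in all, crops included, and the job is handed in when it is done.

Besides the shell and the picture viewer there is one more tool, called after "Call:" by a JSON object that holds its "name" and its "arguments", one argument or row to a line. step_arm: Moves the arm, as the interface text tells. Its arguments: {"type":"object","properties":{"targets":{"type":"array"},"squeeze":{"type":"number"}},"required":["targets"]}

```bash
mkdir -p pics
cat > h.py <<'E'
import numpy as np, cv2
from scipy.spatial.transform import Rotation as Ro
from cell import sensors, read_camera, calibration, manip, cut_out, landmark_of
def cam(name, st=None):
    c=calibration(name); K=np.array(c["camera_matrix"]); k1=c["k1"]
    if name=="wrist":
        T=np.array(c["tool_from_camera"]); R0=Ro.from_euler('xyz',st["tcp_rot"]).as_matrix()
        R=R0@T[:3,:3]; e=np.array(st["ee_pos"])+R0@T[:3,3]
    else:
        e=np.array(c["eye"]); A=np.array(c["attitude"]); R=A if A.shape==(3,3) else Ro.from_euler('xyz',A).as_matrix()
    return K,k1,R,e
def pix2z(name,u,v,z,st=None):
    K,k1,R,e=cam(name,st)
    p=cv2.undistortPoints(np.array([[[u,v]]],float),K,np.array([k1,0,0,0.]))[0,0]
    d=R@np.array([p[0],p[1],1]); return e+d*(z-e[2])/d[2]
def proj(name,P,st=None):
    K,k1,R,e=cam(name,st); q=(np.array(P)-e)@R
    return cv2.projectPoints(q.reshape(-1,1,3),np.zeros(3),np.zeros(3),K,np.array([k1,0,0,0.]))[0].reshape(-1,2)
def save(n,im): cv2.imwrite('pics/'+n,cv2.cvtColor(im,cv2.COLOR_RGB2BGR))
E
python3 - <<'E'
from h import *
print(sensors.get_state()); print(calibration("scene"))
a=read_camera("scene");save('scene.png',a)
b=read_camera("side");save('side.png',b)
H=dict(rail=0,lane=.006,stop=.026,plunger_tower=.068,stop_tab=.066,stop_face=.026,red_clip=0,blue_clip=0,board=.006,board_front=.026,board_back=.026,glue=0,offcut=0,hammer=0)
for c in ("scene","side"):
  for n,z in H.items():
    for r in landmark_of(c,n)[:2]:
      v,u=r["centre"][0]*420,r["centre"][1]*560
      print(c,n,round(r["confidence"],2),round(u),round(v),pix2z(c,u,v,z).round(4)[:2])
E
```

```text
{'time_s': 0.0, 'joint_positions': array([ 1.04392357e+00,  2.21241188e-01,  1.52762377e+00,  3.24342369e-05,
        1.39469801e+00, -1.26158891e-01]), 'joint_vel': array([ 4.54356646e-04,  1.75491061e-03,  1.18581635e-03,  3.34219624e-06,
       -1.30643253e-03, -2.40223302e-04]), 'effort': array([ 2.34771782e-03, -4.96903539e+01, -3.89395237e+01, -9.88926854e-05,
        1.10838655e-02, -6.25232201e-05]), 'ee_pos': array([0.24351579, 0.57494627, 0.23018322]), 'tcp_rot': array([-3.13964202e+00, -2.79581071e-04,  2.74087280e+00]), 'contact_force': array([-0.78047686,  0.35007404,  0.03973619]), 'torque': array([ 0.0077202 , -0.01219922, -0.02008271]), 'grip_force': 0.0, 'grip_width': 0.9980412191559489}
{'camera_matrix': array([[405.20395871,   0.        , 279.39406698],
       [  0.        , 405.20395871, 215.9570319 ],
       [  0.        ,   0.        ,   1.        ]]), 'k1': -0.07425944498345888, 'eye': array([ 1.04587774, -0.05169889,  0.92187842]), 'attitude': array([-2.60874981, -0.01413151,  1.66493428])}
scene rail 0.62 311 221 [ 0.5112 -0.0049]
scene lane 0.64 311 231 [ 0.
[... 990 characters left out ...]
e stop_tab 0.96 236 322 [0.5188 0.2028]
side stop_tab 0.37 270 258 [0.5205 0.0498]
side stop_face 0.8 230 312 [0.5507 0.1652]
side stop_face 0.74 291 216 [ 0.5377 -0.1195]
side blue_clip 0.78 304 269 [ 0.466  -0.0023]
side board 0.96 254 167 [ 0.7077 -0.2872]
side board 0.95 294 215 [ 0.5396 -0.1448]
side board_front 0.79 394 154 [ 0.3569 -0.483 ]
side board_front 0.73 367 218 [ 0.3753 -0.1804]
side board_back 0.93 388 185 [ 0.3495 -0.3278]
side board_back 0.84 306 189 [ 0.5381 -0.2288]
side glue 0.78 205 267 [0.659  0.0728]
side glue 0.21 288 264 [ 0.5022 -0.0032]
side offcut 0.71 246 209 [ 0.6589 -0.1276]
side offcut 0.29 284 230 [ 0.5462 -0.0932]
side hammer 0.62 188 213 [ 0.7796 -0.0592]
```

View pics/scene.png

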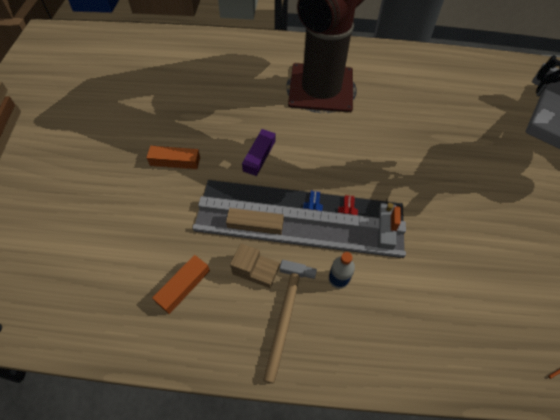

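Run:
```python
import cv2
a=cv2.imread('pics/scene.png')[170:280,200:420]
cv2.imwrite('pics/crop.png',cv2.resize(a,None,fx=3.6,fy=3.6,interpolation=2))
```

```text
(no output)
```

View pics/crop.png

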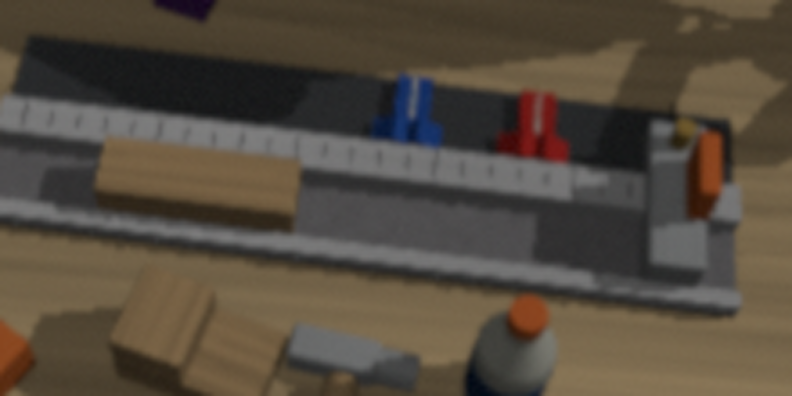

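The scene shows the pine board in the lane at (255,221). The look-alikes are orange at (174,157) and (182,284) and purple at (260,152), so I'm taking the one in the lane. The red clip at (348,205) comes first on the stop's way, then blue at (314,200). The stop is at (392,222) with its orange tab at (396,217). The crop confirms this.

Call:
{"name": "step_arm", "arguments": {
  "targets": [
    [0,0,0,0,0,-7.65,0],
    [0,0,0,0,0,-7.65,0],
    [0,0,0,0,0,-7.65,0],
    [-2.7,-3.1,0,0,0,0,0],
    [-2.7,-3.1,0,0,0,0,0]
  ],
  "squeeze": 30
}}

```text
time_s: 2.0
ee_pos: [0.2976, 0.5133, 0.2312]
tcp_rot: [-3.142, 0.0, -3.139]
contact_force: [0.3, 0.4, -0.6]
grip_width: 0.147
grip_force: 0.0
```

Call:
{"name": "step_arm", "arguments": {
  "targets": [
    [-2.7,-3.1,0,0,0,0,0],
    [-2.7,-3.1,0,0,0,0,0],
    [-2.7,-3.1,0,0,0,0,0],
    [-2.7,-3.1,0,0,0,0,0],
    [-2.7,-3.1,0,0,0,0,0]
  ]
}}

```text
time_s: 2.5
ee_pos: [0.4337, 0.3571, 0.2315]
tcp_rot: [3.141, 0.0, 3.141]
contact_force: [0.5, -0.3, 0.5]
grip_width: -0.001
grip_force: 0.0
```

Run:
```python
from h import *
st=sensors.get_state(); print(st["ee_pos"],st["tcp_rot"],st["time_s"])
save('w1.png',read_camera("wrist"))
K,k1,R,e=cam("wrist",st);print(e,R[:,2])
H=dict(stop=.026,plunger_tower=.068,stop_tab=.066,stop_face=.026,red_clip=0,blue_clip=0)
for n,z in H.items():
    for r in landmark_of("wrist",n)[:2]:
      v,u=r["centre"][0]*420,r["centre"][1]*560
      print(n,round(r["confidence"],2),round(u),round(v),pix2z("wrist",u,v,z,st).round(4)[:2])
```

```text
[0.43370961 0.35710275 0.23153504] [3.14125429e+00 4.25671923e-04 3.14145597e+00] 2.5
[0.36341425 0.35690892 0.37269468] [ 2.7331299e-01  5.8531025e-04 -9.6192498e-01]
stop 0.61 145 252 [0.5098 0.1864]
plunger_tower 0.56 127 246 [0.485  0.1879]
stop_tab 0.66 146 273 [0.5186 0.2039]
stop_face 0.72 134 282 [0.5525 0.1671]
red_clip 0.95 82 219 [0.4747 0.0956]
red_clip 0.69 14 217 [0.4719 0.0009]
blue_clip 0.69 12 216 [ 0.4712 -0.0019]
```

View pics/w1.png

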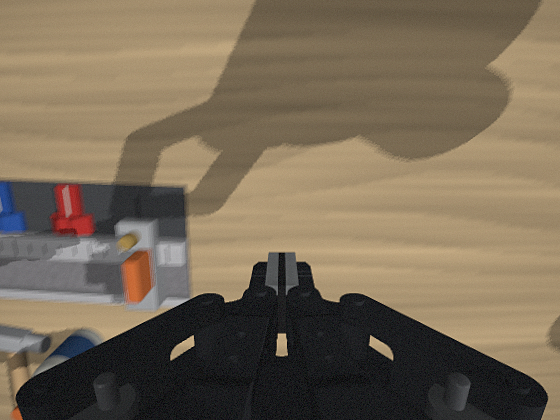

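The wrist view shows the red clip at (68,210), the stop at (140,250), the tab's face near (140,277), and blue at (8,210). It agrees with the scene camera, so I go beside the tab.

Call:
{"name": "step_arm", "arguments": {
  "targets": [
    [-1.72,-2.1,3.4,0,0,0,0],
    [-1.72,-2.1,3.4,0,0,0,0],
    [-1.72,-2.1,3.4,0,0,0,0],
    [-1.72,-2.1,3.4,0,0,0,0],
    [-1.72,-2.1,3.4,0,0,0,0]
  ]
}}

```text
time_s: 3.35
ee_pos: [0.5187, 0.2541, 0.0602]
tcp_rot: [3.141, 0.0, -3.139]
contact_force: [0.2, 1.5, -0.6]
grip_width: -0.003
grip_force: 0.0
```

Run:
```python
from h import *
st=sensors.get_state(); print(st["ee_pos"],st["tcp_rot"],st["time_s"],st["contact_force"])
a=read_camera("wrist");b=read_camera("side")
H=dict(stop=.026,plunger_tower=.068,stop_tab=.066,red_clip=0,blue_clip=0)
for n,z in H.items():
    for r in landmark_of("wrist",n)[:1]:
      v,u=r["centre"][0]*420,r["centre"][1]*560
      print(n,round(r["confidence"],2),round(u),round(v),pix2z("wrist",u,v,z,st).round(4)[:2])
save('w2.png',np.hstack([a[60:,:400],cv2.resize(b[260:380,150:350],None,fx=2,fy=3)]))
```

```text
[0.51867982 0.25409125 0.06019549] [ 3.14119630e+00  4.95079430e-04 -3.13936861e+00] 3.35 [ 0.19882464  1.54210875 -0.61522291]
plunger_tower 0.98 137 206 [0.4822 0.1874]
stop_tab 0.97 187 277 [0.5194 0.2068]
red_clip 0.73 47 170 [0.474  0.0936]
```

View pics/w2.png

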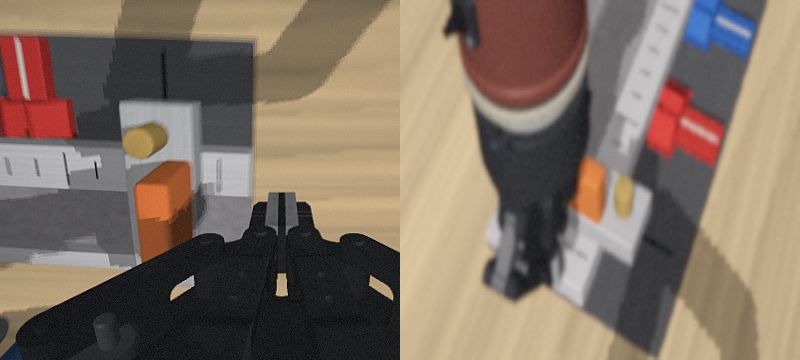

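The view shows the fingers beside the tab at the right height, the pointer at (163,135), and the red clip's white line at the upper left, about 94 mm ahead of the stop. I'll approach gently.

Call:
{"name": "step_arm", "arguments": {
  "targets": [
    [0,-1.4,0,0,0,0,0],
    [0,-1.0,0,0,0,0,0],
    [0,-0.5,0,0,0,0,0],
    [0,-0.4,0,0,0,0,0],
    [0,-0.4,0,0,0,0,0]
  ]
}}

```text
time_s: 4.2
ee_pos: [0.5188, 0.2163, 0.0616]
tcp_rot: [3.141, 0.0, 3.141]
contact_force: [-0.6, 2.7, 1.4]
grip_width: 0.003
grip_force: 1.3
```

Call:
{"name": "step_arm", "arguments": {
  "targets": [
    [0,-0.5,0,0,0,0,0],
    [0,-0.5,0,0,0,0,0],
    [0,-0.5,0,0,0,0,0],
    [0,-0.5,0,0,0,0,0],
    [0,-0.5,0,0,0,0,0]
  ]
}}

```text
time_s: 4.7
ee_pos: [0.5185, 0.191, 0.0611]
tcp_rot: [-3.142, -0.001, 3.141]
contact_force: [-2.2, 2.6, 0.7]
grip_width: 0.001
grip_force: 1.4
```

Call:
{"name": "step_arm", "arguments": {
  "targets": [
    [0,-0.5,0,0,0,0,0],
    [0,-0.5,0,0,0,0,0],
    [0,-0.5,0,0,0,0,0],
    [0,-0.3,0,0,0,0,0],
    [0,-0.2,0,0,0,0,0]
  ]
}}

```text
time_s: 5.2
ee_pos: [0.5187, 0.1709, 0.0612]
tcp_rot: [-3.141, -0.0, 3.141]
contact_force: [-1.8, 3.0, -0.4]
grip_width: 0.001
grip_force: 1.1
```

```bash
cat > m.py <<'E'
from h import *
import sys
st=sensors.get_state(); print(st["ee_pos"],st["time_s"],st["contact_force"])
a=read_camera("wrist");save(sys.argv[1],a[0:400])
H=dict(plunger_tower=.068,stop_tab=.066,red_clip=0)
for n,z in H.items():
    for r in landmark_of("wrist",n)[:1]:
      v,u=r["centre"][0]*420,r["centre"][1]*560
      print(n,round(r["confidence"],2),round(u),round(v),pix2z("wrist",u,v,z,st).round(4)[:2])
E
python3 m.py w3.png
```

```text
[0.51869628 0.17091143 0.06115087] 5.2 [-1.79405067  2.99619844 -0.38087326]
plunger_tower 0.86 212 200 [0.4792 0.139 ]
stop_tab 0.83 254 271 [0.5162 0.1571]
red_clip 0.83 166 172 [0.4755 0.0932]
```

Call:
{"name": "step_arm", "arguments": {
  "targets": [
    [0,-0.5,0,0,0,0,0],
    [0,-0.5,0,0,0,0,0],
    [0,-0.4,0,0,0,0,0],
    [0,-0.3,0,0,0,0,0],
    [0,-0.2,0,0,0,0,0]
  ]
}}

```text
time_s: 5.9
ee_pos: [0.5187, 0.152, 0.0614]
tcp_rot: [-3.142, -0.0, 3.141]
contact_force: [-0.5, 3.6, 1.9]
grip_width: 0.001
grip_force: 1.1
```

Call:
{"name": "step_arm", "arguments": {
  "targets": [
    [0,-0.2,0,0,0,0,0],
    [0,-0.2,0,0,0,0,0],
    [0,-0.2,0,0,0,0,0],
    [0,-0.2,0,0,0,0,0],
    [0,-0.1,0,0,0,0,0]
  ]
}}

```text
time_s: 6.4
ee_pos: [0.5186, 0.1432, 0.0612]
tcp_rot: [-3.141, -0.0, 3.141]
contact_force: [-2.2, 3.0, 0.5]
grip_width: -0.003
grip_force: 1.1
```

Call:
{"name": "step_arm", "arguments": {
  "targets": [
    [0,-0.1,0,0,0,0,0],
    [0,-0.1,0,0,0,0,0],
    [0,-0.1,0,0,0,0,0],
    [0,-0.1,0,0,0,0,0],
    [0,0,0,0,0,0,0]
  ]
}}

```text
time_s: 6.9
ee_pos: [0.5185, 0.1403, 0.0612]
tcp_rot: [3.14, -0.0, 3.141]
contact_force: [-1.7, 6.1, 0.2]
grip_width: -0.002
grip_force: 3.2
```

Call:
{"name": "step_arm", "arguments": {
  "targets": [
    [0,-0.1,0,0,0,0,0],
    [0,-0.1,0,0,0,0,0],
    [0,-0.1,0,0,0,0,0],
    [0,0,0,0,0,0,0],
    [0,0,0,0,0,0,0]
  ]
}}

```text
time_s: 7.4
ee_pos: [0.5185, 0.138, 0.0613]
tcp_rot: [3.139, -0.0, 3.141]
contact_force: [-1.8, 9.1, 0.1]
grip_width: 0.0
grip_force: 4.6
```

Call:
{"name": "step_arm", "arguments": {
  "targets": [
    [0,-0.1,0,0,0,0,0],
    [0,-0.1,0,0,0,0,0],
    [0,-0.1,0,0,0,0,0],
    [0,0,0,0,0,0,0],
    [0,0,0,0,0,0,0]
  ]
}}

```text
time_s: 7.9
ee_pos: [0.5184, 0.1353, 0.0613]
tcp_rot: [3.139, -0.0, 3.141]
contact_force: [-2.0, 9.9, 0.4]
grip_width: -0.001
grip_force: 5.1
```

Call:
{"name": "step_arm", "arguments": {
  "targets": [
    [0,-0.1,0,0,0,0,0],
    [0,-0.1,0,0,0,0,0],
    [0,0,0,0,0,0,0],
    [0,0,0,0,0,0,0],
    [0,0,0,0,0,0,0]
  ]
}}

```text
time_s: 8.4
ee_pos: [0.5183, 0.1332, 0.0612]
tcp_rot: [3.139, -0.001, 3.141]
contact_force: [-2.7, 10.7, 0.5]
grip_width: 0.006
grip_force: 5.0
```

Call:
{"name": "step_arm", "arguments": {
  "targets": [
    [0,-0.1,0,0,0,0,0],
    [0,0,0,0,0,0,0],
    [0,-0.1,0,0,0,0,0],
    [0,0,0,0,0,0,0],
    [0,0,0,0,0,0,0]
  ]
}}

```text
time_s: 8.9
ee_pos: [0.5182, 0.13, 0.0612]
tcp_rot: [3.141, -0.001, 3.142]
contact_force: [-2.8, 4.6, 2.4]
grip_width: -0.003
grip_force: 2.4
```

```bash
python3 m.py w4.png
```

```text
[0.51817514 0.13004624 0.06119186] 8.9 [-2.76238946  4.55919835  2.41773095]
plunger_tower 0.71 213 198 [0.4781 0.0987]
stop_tab 0.56 252 269 [0.5145 0.1152]
```

View pics/w4.png

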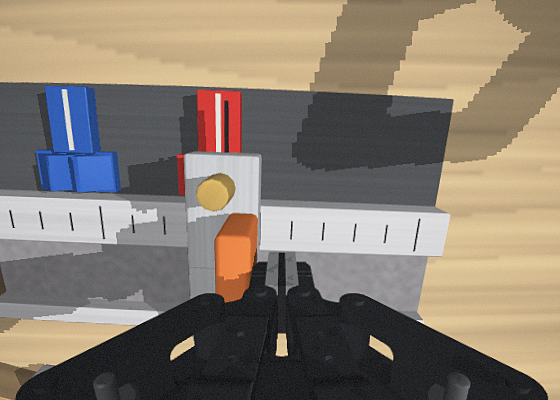

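The black pointer at (226,125) is still just right of the white line at (219,120). The stop is on the crest, not in the notch yet.

Call:
{"name": "step_arm", "arguments": {
  "targets": [
    [0,-0.1,0,0,0,0,0],
    [0,0,0,0,0,0,0],
    [0,0,0,0,0,0,0],
    [0,0,0,0,0,0,0],
    [0,0,0,0,0,0,0]
  ]
}}

```text
time_s: 9.6
ee_pos: [0.5188, 0.1283, 0.0612]
tcp_rot: [-3.141, 0.0, 3.141]
contact_force: [-1.3, 1.8, -1.4]
grip_width: -0.001
grip_force: 0.9
```

```bash
python3 m.py w5.png; python3 -c "
import cv2;a=cv2.imread('pics/w5.png')[70:290,130:330];cv2.imwrite('pics/w5c.png',cv2.resize(a,None,fx=2.5,fy=2.5,interpolation=2))"
```

```text
[0.51877092 0.128252   0.06121294] 9.6 [-1.28830132  1.79170061 -1.44459226]
plunger_tower 0.72 212 196 [0.4778 0.0963]
stop_tab 0.83 251 267 [0.5142 0.1133]
```

View pics/w5c.png

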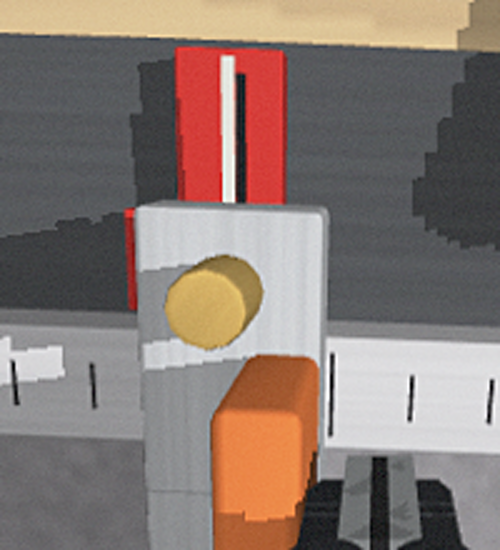

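The pointer (crop 240,130) is closer but still 3 to 4 mm right of the white line (228,130). The force has dropped to about 2 N, so the stop is just past the crest.

Call:
{"name": "step_arm", "arguments": {
  "targets": [
    [0,-0.1,0,0,0,0,0],
    [0,0,0,0,0,0,0],
    [0,0,0,0,0,0,0],
    [0,0,0,0,0,0,0],
    [0,0,0,0,0,0,0]
  ]
}}

```text
time_s: 10.3
ee_pos: [0.5189, 0.1273, 0.0614]
tcp_rot: [-3.141, 0.0, 3.141]
contact_force: [-1.0, -0.7, -0.0]
grip_width: -0.002
grip_force: 0.0
```

```bash
cat > p.py <<'E'
from h import *
st=sensors.get_state(); print(st["ee_pos"][1],st["contact_force"][1])
a=read_camera("wrist").astype(int)
for v in (100,105,110,115,120,125,130,135,140):
    row=a[v]; g=row.sum(1); m=np.zeros(560,bool)
    w=[u for u in range(150,290) if row[u].min()>140]
    r=[u for u in range(150,290) if row[u,0]>90 and row[u,0]>2*row[u,1]]
    k=[u for u in range(min(r,default=0),max(r,default=0)+1) if row[u].max()<70]
    print(v,'red',(min(r),max(r)) if r else None,'white',np.mean(w) if w else None,len(w),'black',np.mean(k) if k else None,len(k))
save('w_%d.png'%(1000*st["time_s"]),a.astype(np.uint8))
E
python3 p.py
```

```text
0.12728096700867622 -0.7343208953468996
100 red (202, 245) white 222.5 6 black 218.0 3
105 red (202, 245) white 222.0 5 black 218.0 3
110 red (202, 245) white 222.5 6 black 218.0 3
115 red (202, 245) white 222.5 6 black 218.0 3
120 red (202, 245) white 222.5 6 black 218.0 3
125 red (202, 245) white 222.0 5 black 218.0 3
130 red (202, 245) white 223.0 5 black 218.0 3
135 red (202, 245) white 223.0 5 black 218.0 3
140 red (203, 245) white 223.0 5 black 218.0 3
```

It clicked: the contact force fell to 0 as the stop jumped ahead, and the pointer (column 218) now overlaps the white line (222). The small offset is parallax. I'll back off, lift, and go round to the board's back end.

Call:
{"name": "step_arm", "arguments": {
  "targets": [
    [0,1.0,0,0,0,0,0],
    [0,1.0,0,0,0,0,0],
    [0,0,-4.5,0,0,0,0],
    [0,0,-4.5,0,0,0,0],
    [0,-1,-4.5,0,0,0,0]
  ]
}}

```text
time_s: 10.85
ee_pos: [0.5181, 0.1391, 0.1975]
tcp_rot: [3.141, -0.001, -3.14]
contact_force: [1.3, -0.5, -0.8]
grip_width: -0.001
grip_force: 0.0
```

Call:
{"name": "step_arm", "arguments": {
  "targets": [
    [-0.4,-4.5,0,0,0,0,0],
    [-0.4,-4.5,0,0,0,0,0],
    [-0.4,-4.5,0,0,0,0,0],
    [-0.4,-4.5,0,0,0,0,0],
    [-0.4,-4.5,0,0,0,0,0]
  ]
}}

```text
time_s: 11.35
ee_pos: [0.539, -0.0884, 0.1966]
tcp_rot: [3.142, 0.001, -3.141]
contact_force: [0.8, -0.6, -0.6]
grip_width: -0.003
grip_force: 0.0
```

Call:
{"name": "step_arm", "arguments": {
  "targets": [
    [0,-4.5,0,0,0,0,0],
    [0,-4.5,0,0,0,0,0],
    [0,-4.0,0,0,0,0,0],
    [0,-4.0,0,0,0,0,0],
    [0,0,0,0,0,0,0]
  ]
}}

```text
time_s: 11.85
ee_pos: [0.5387, -0.2616, 0.1963]
tcp_rot: [-3.14, 0.0, 3.137]
contact_force: [0.3, 0.2, -0.5]
grip_width: 0.0
grip_force: 0.0
```

Run:
```python
from h import *
st=sensors.get_state(); print(st["ee_pos"],st["tcp_rot"],st["time_s"],st["contact_force"])
save('w6.png',read_camera("wrist"))
for n,z in dict(board=.006,board_front=.026,board_back=.026,red_clip=0,plunger_tower=.068,stop_face=.026).items():
    for r in landmark_of("wrist",n)[:2]:
      v,u=r["centre"][0]*420,r["centre"][1]*560
      print(n,round(r["confidence"],2),round(u),round(v),pix2z("wrist",u,v,z,st).round(4)[:2])
```

```text
[ 0.53866033 -0.26159093  0.19627066] [-3.13972802e+00  2.84563476e-04  3.13738820e+00] 11.85 [ 0.32410526  0.2459449  -0.49254523]
board 0.79 136 12 [ 0.354  -0.4041]
board 0.68 380 197 [ 0.5411 -0.1505]
board_front 0.87 56 5 [ 0.3526 -0.472 ]
board_front 0.85 454 201 [ 0.542  -0.0767]
red_clip 0.59 381 196 [ 0.5423 -0.1475]
plunger_tower 0.66 453 200 [ 0.5308 -0.103 ]
stop_face 0.74 504 200 [ 0.5408 -0.0205]
```

View pics/w6.png

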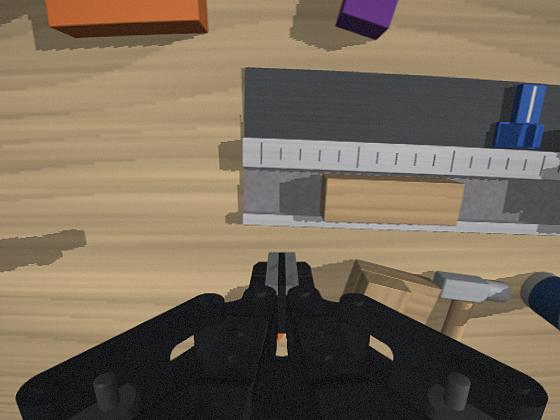

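The wrist view shows the pine board in the lane at (393,200), with its back end at column 325. The back end is at about y = -0.22, x = 0.541, and the floor behind it is free. I descend there.

Call:
{"name": "step_arm", "arguments": {
  "targets": [
    [-0.2,0,4.0,0,0,0,0],
    [0,0,4.0,0,0,0,0],
    [0,0,4.0,0,0,0,0],
    [0,0,3.0,0,0,0,0],
    [0,0,1.6,0,0,0,0]
  ]
}}

```text
time_s: 12.7
ee_pos: [0.539, -0.2555, 0.0272]
tcp_rot: [3.139, -0.004, -3.141]
contact_force: [-0.7, 0.3, -0.1]
grip_width: 0.004
grip_force: 0.0
```

Call:
{"name": "step_arm", "arguments": {
  "targets": [
    [0,0.6,0,0,0,0,0],
    [0,0.6,0,0,0,0,0],
    [0,0.6,0,0,0,0,0],
    [0,0.5,0,0,0,0,0],
    [0,0.5,0,0,0,0,0]
  ]
}}

```text
time_s: 13.2
ee_pos: [0.5418, -0.2298, 0.0319]
tcp_rot: [-3.14, 0.003, -3.141]
contact_force: [-0.4, -1.9, 1.8]
grip_width: 0.003
grip_force: 0.8
```

Call:
{"name": "step_arm", "arguments": {
  "targets": [
    [0,0.6,0,0,0,0,0],
    [0,0.6,0,0,0,0,0],
    [0,0.6,0,0,0,0,0],
    [0,0.6,0,0,0,0,0],
    [0,0.6,0,0,0,0,0]
  ]
}}

```text
time_s: 13.7
ee_pos: [0.5407, -0.1992, 0.0303]
tcp_rot: [-3.141, 0.0, 3.141]
contact_force: [0.6, -1.5, 1.7]
grip_width: -0.002
grip_force: 0.9
```

```bash
cat > b.py <<'E'
from h import *
st=sensors.get_state(); print(st["ee_pos"],st["time_s"],st["contact_force"])
read_camera("scene")
for n,z in dict(board=.006,board_front=.026,red_clip=0,plunger_tower=.068,stop_face=.026).items():
    for r in landmark_of("scene",n)[:2]:
      v,u=r["centre"][0]*420,r["centre"][1]*560
      print(n,round(r["confidence"],2),round(u),round(v),pix2z("scene",u,v,z).round(4)[:2])
E
python3 b.py
```

```text
[ 0.5406593  -0.19921255  0.03031016] 13.7 [ 0.64244108 -1.45300605  1.65869101]
board 0.96 176 160 [ 0.3532 -0.4028]
board 0.95 271 224 [ 0.5328 -0.1077]
board_front 0.9 293 225 [ 0.5406 -0.053 ]
board_front 0.87 248 168 [ 0.3736 -0.1904]
red_clip 0.54 348 212 [0.4714 0.0912]
plunger_tower 0.83 353 197 [0.468 0.092]
stop_face 0.68 344 235 [0.557  0.0782]
```

Call:
{"name": "step_arm", "arguments": {
  "targets": [
    [0,0.8,0,0,0,0,0],
    [0,0.8,0,0,0,0,0],
    [0,0.8,0,0,0,0,0],
    [0,0.8,0,0,0,0,0],
    [0,0.8,0,0,0,0,0]
  ]
}}

```text
time_s: 14.5
ee_pos: [0.5406, -0.1587, 0.0302]
tcp_rot: [3.141, -0.0, -3.142]
contact_force: [-0.3, -1.0, -0.2]
grip_width: -0.004
grip_force: 0.4
```

Call:
{"name": "step_arm", "arguments": {
  "targets": [
    [0,0.8,0,0,0,0,0],
    [0,0.8,0,0,0,0,0],
    [0,0.8,0,0,0,0,0],
    [0,0.8,0,0,0,0,0],
    [0,0.8,0,0,0,0,0]
  ]
}}

```text
time_s: 15.0
ee_pos: [0.5406, -0.1189, 0.0303]
tcp_rot: [-3.142, -0.0, 3.141]
contact_force: [0.3, -1.1, -0.3]
grip_width: 0.004
grip_force: 0.4
```

Call:
{"name": "step_arm", "arguments": {
  "targets": [
    [0,0.5,0,0,0,0,0],
    [0,0.5,0,0,0,0,0],
    [0,0.4,0,0,0,0,0],
    [0,0.3,0,0,0,0,0],
    [0,0.2,0,0,0,0,0]
  ]
}}

```text
time_s: 15.5
ee_pos: [0.5409, -0.1005, 0.0304]
tcp_rot: [-3.141, 0.001, 3.141]
contact_force: [1.1, -1.7, 0.3]
grip_width: -0.002
grip_force: 0.6
```

Run:
```python
from h import *
st=sensors.get_state(); print(st["ee_pos"],st["time_s"],st["contact_force"])
a=read_camera("wrist"); save('w7.png',a)
for n,z in dict(board_front=.026,red_clip=0,plunger_tower=.068,stop_face=.026).items():
    for r in landmark_of("wrist",n)[:1]:
      v,u=r["centre"][0]*420,r["centre"][1]*560
      print(n,round(r["confidence"],2),round(u),round(v),pix2z("wrist",u,v,z,st).round(4)[:2])
```

```text
[ 0.54091616 -0.10054042  0.03042114] 15.5 [ 1.13088035 -1.65253255  0.31602101]
board_front 0.82 559 267 [0.5415 0.0521]
```

View pics/w7.png

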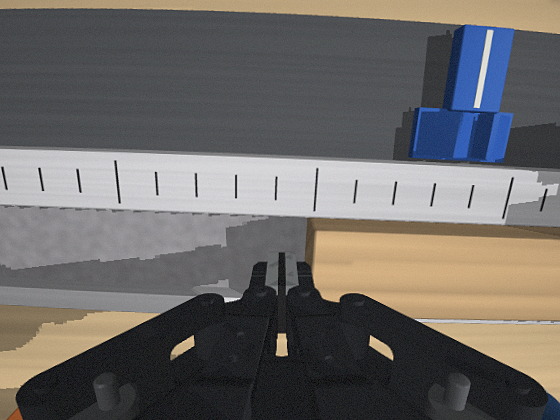

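The fingers are square on the board's back end at (307,260) and the blue clip is clear to the side. About 20 mm remain.

Call:
{"name": "step_arm", "arguments": {
  "targets": [
    [0,0.3,0,0,0,0,0],
    [0,0.3,0,0,0,0,0],
    [0,0.3,0,0,0,0,0],
    [0,0.3,0,0,0,0,0],
    [0,0.2,0,0,0,0,0]
  ]
}}

```text
time_s: 16.25
ee_pos: [0.5408, -0.0863, 0.0304]
tcp_rot: [-3.141, 0.0, 3.142]
contact_force: [-0.1, -1.4, 0.4]
grip_width: -0.001
grip_force: 0.5
```

Call:
{"name": "step_arm", "arguments": {
  "targets": [
    [0,0.1,0,0,0,0,0],
    [0,0.1,0,0,0,0,0],
    [0,0.1,0,0,0,0,0],
    [0,0,0,0,0,0,0],
    [0,0,0,0,0,0,0]
  ]
}}

```text
time_s: 16.75
ee_pos: [0.541, -0.0853, 0.0306]
tcp_rot: [-3.139, 0.001, 3.141]
contact_force: [0.2, -7.4, -1.1]
grip_width: 0.003
grip_force: 3.9
```

Contact: the force rose to 7.4 N, under the 15 N hold. I'll back off, lift, and check that the stop is still in the notch and the board is flush.

Call:
{"name": "step_arm", "arguments": {
  "targets": [
    [0,-0.3,0,0,0,0,0],
    [0,-0.7,0,0,0,0,0],
    [0,-1.0,0,0,0,0,0],
    [0,0,-4.5,0,0,0,0],
    [0,0,-4.5,0,0,0,0]
  ]
}}

```text
time_s: 17.25
ee_pos: [0.5388, -0.1038, 0.1193]
tcp_rot: [3.14, -0.005, 3.141]
contact_force: [1.3, -0.3, 0.4]
grip_width: -0.002
grip_force: 0.0
```

Call:
{"name": "step_arm", "arguments": {
  "targets": [
    [0,0,-4.5,0,0,0,0],
    [0,4.5,0,0,0,0,0],
    [1.5,4.5,0,0,0,0,0],
    [1.5,4.5,0,0,0,0,0],
    [1.0,3.0,0,0,0,0,0]
  ]
}}

```text
time_s: 17.75
ee_pos: [0.4996, 0.0633, 0.1653]
tcp_rot: [3.141, -0.0, -3.141]
contact_force: [0.4, -0.1, -0.1]
grip_width: 0.006
grip_force: 0.0
```

Call:
{"name": "step_arm", "arguments": {
  "targets": [
    [3,0,0,0,0,0,0],
    [3,0,0,0,0,0,0],
    [0,0,0,0,0,0,0],
    [0,0,0,0,0,0,0],
    [0,0,0,0,0,0,0]
  ]
}}

```text
time_s: 18.25
ee_pos: [0.4418, 0.061, 0.1658]
tcp_rot: [3.142, 0.001, 3.141]
contact_force: [0.1, -0.1, -0.0]
grip_width: 0.002
grip_force: 0.0
```

Run:
```python
from h import *
st=sensors.get_state(); print(st["ee_pos"],st["time_s"],st["contact_force"])
a=read_camera("wrist"); save('w8.png',a)
```

```text
[0.44184417 0.06103495 0.16583431] 18.25 [ 0.12764437 -0.1222611  -0.04352322]
```

View pics/w8.png

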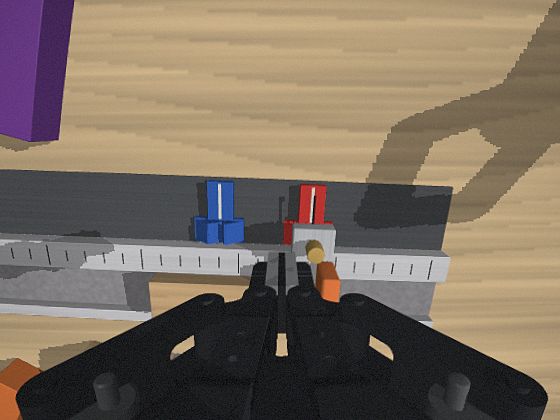

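The pointer lies beside the red white line at (313,205), shifted by parallax the other way than before, so the stop is still in the red notch. The gripper hides the board/stop joint, so I shift sideways for a final look.

Call:
{"name": "step_arm", "arguments": {
  "targets": [
    [0,4,0,0,0,0,0],
    [0,4,0,0,0,0,0],
    [0,3,0,0,0,0,0],
    [0,0,0,0,0,0,0],
    [0,0,0,0,0,0,0]
  ]
}}

```text
time_s: 18.8
ee_pos: [0.4412, 0.1716, 0.1651]
tcp_rot: [-3.141, -0.0, -3.14]
contact_force: [-0.1, -0.1, -0.4]
grip_width: -0.0
grip_force: 0.0
```

Run:
```python
from h import *
st=sensors.get_state(); print(st["ee_pos"],st["time_s"])
a=read_camera("wrist"); s=read_camera("scene"); b=read_camera("side")
f=lambda im,r,c,w,h: cv2.resize(im[r[0]:r[1],c[0]:c[1]],(w,h),interpolation=cv2.INTER_CUBIC)
top=f(a,(140,340),(0,260),780,600)[:, :]
top=cv2.resize(top,(400,308)); 
save('fin.png',np.vstack([np.hstack([top,f(b,(190,310),(200,356),400,308)]),f(s,(190,260),(210,400),790+10,292)]))
for n,z in dict(board=.006,board_front=.026,red_clip=0,plunger_tower=.068,stop_face=.026).items():
  for c in("wrist","scene","side"):
    for r in landmark_of(c,n)[:2]:
      v,u=r["centre"][0]*420,r["centre"][1]*560
      print(n,c,round(r["confidence"],2),round(u),round(v),pix2z(c,u,v,z,st).round(4)[:2])
```

```text
[0.4411764  0.17159135 0.16508193] 18.8
board wrist 0.74 127 289 [ 0.5436 -0.003 ]
board scene 0.97 315 229 [0.5369 0.0058]
board scene 0.91 261 153 [ 0.301  -0.1624]
board side 0.94 394 241 [ 0.3037 -0.1503]
board side 0.94 392 176 [ 0.3462 -0.3997]
board_front wrist 0.76 185 297 [0.5407 0.0698]
board_front scene 0.92 337 231 [0.5468 0.0599]
board_front scene 0.87 200 261 [ 0.6628 -0.2667]
board_front side 0.96 368 219 [ 0.3703 -0.1771]
board_front side 0.92 266 170 [ 0.6605 -0.2614]
red_clip wrist 0.63 204 229 [0.4737 0.0889]
red_clip wrist 0.61 129 287 [ 0.5437 -0.0033]
red_clip scene 0.41 347 212 [0.4719 0.0897]
red_clip side 0.96 282 302 [0.478  0.0916]
plunger_tower wrist 0.64 192 261 [0.4801 0.0944]
plunger_tower scene 0.86 352 198 [0.4716 0.091 ]
plunger_tower side 0.84 285 280 [0.4751 0.092 ]
stop_face wrist 0.84 184 303 [0.5476 0.0677]
stop_face scene 0.39 347 212 [0.4888 0.0857]
stop_face side 0.93 256 274 [0.5426 0.0682]
stop_face side 0.69 265 279 [0.5221 0.071 ]
```

View pics/fin.png

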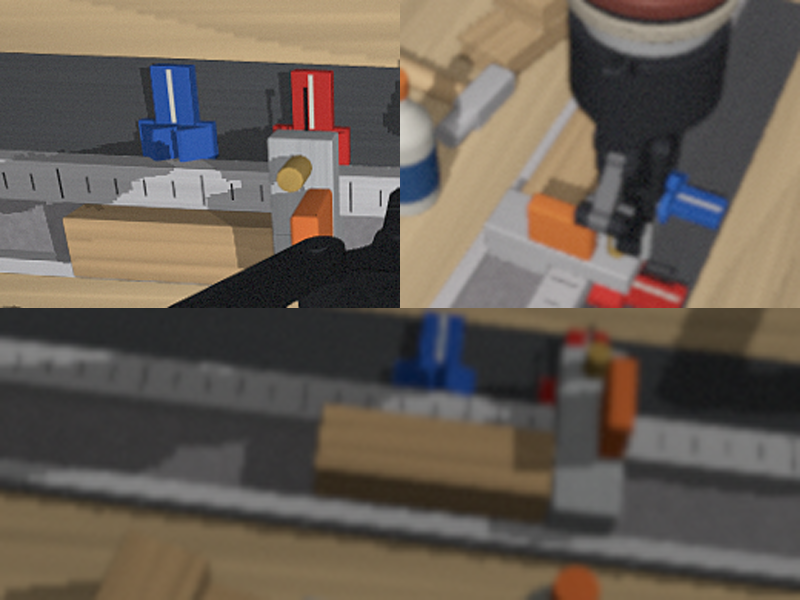

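The final views show the board's end flush against the stop, the pointer at the red line apart from parallax (left from this side, right from the other), and the bystanders untouched. Stop face and board front both measure about y = 0.069.

```bash
python3 -c "
from cell import manip; print(manip.hand_in())"
```

```text
the job is handed in; nothing more can be done
None
```

I handed the job in with the stop clicked into the red notch and the pine board's end flush against it. The glue bottle, offcut and hammer were left alone, and the job took about 19 of the 54 s; the hand-in returned no verdict.

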